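# Load the specimen jars into the carrier in reverse order

### The arm

A 6-joint arm with a two-finger parallel gripper is mounted at the origin on the work surface. World frame = base frame: x ahead of the robot, y to its left, z up, the work surface at z = 0. Lengths are in m, angles in degrees, forces in N, time in s.
With the tool pointing down it reaches from about 0.425 to 1.125 m from the base axis. Payload 14.9 kg.
Tool frame: the origin (TCP) lies at the very end of the fingers, on their centre line; the grasp point (between the pads) lies behind it (env.tcp_to_grasp is the z of the grasp point in the tool frame, in m); z points along the fingers, y is the line along which they close (so a half turn about z gives the same grasp; the last joint's range is limited). The gripper opens to 91 mm and grips with 3 to 60 N. Pads are 32 mm wide; open, the fingers measure 118 mm over their backs; the gripper's body (76 mm by 178 mm) begins 60 mm behind the grasp point.
Start: joints at [-69.402, 21.709, 99.362, -0, 58.929, -1.908], TCP at [0.268, -0.647, 0.214] pointing down, gripper open.
Joint ranges: [-158.91, 158.91], [-42.39, 125.64], [0.06, 152.35], [-60.88, 240.88], [17.5, 164.5], [-176.32, 176.32]. Speed limits (degrees/s): [108.29, 108.29, 136.94, 180, 180, 180].

### API

Orientations are given as [roll, pitch, yaw] about the fixed x, y, z axes, in that order (R = Rz(yaw) Ry(pitch) Rx(roll)).
In Python, from workcell import sensors, viewer, env, nets gives the robot as it stands.
- The arm moves only by the tool play_rows, never from a script. Its argument "steps" is a list of rows, each a list of 3 entries, a list of its own where there are three numbers: the shift along the tool's x, y, z in mm, then the turn, a rotation vector about the tool's x, y, z in rad, then the gripper command: -1 is fully open, 1 is shut, values between are in proportion. A call has 1 to 10 rows; each row shifts and turns the commanded pose from where the row before left it, along the tool's axes as they then stand; what a row does not reach is not made up. A row lasts 1/12 s, in which the tool goes at most 41.7 mm and 7.16 degrees, less where a joint would pass 70% of its speed; a pose out of reach is approached as far as the arm can. A call is refused whole if a number of a shift passes 41.7 or a number of a turn 0.125, either way. A call with a gripper value outside its range is refused whole. The fingers move at their own pace and stop on an object; the grip force is fixed at half the most. Time passes only in rows, so rows that do not move let the fingers close. It gives the time, the measured TCP pose, the force, the opening and the grip force at its end, in the units of the state.
- sensors.read_state(): the state, without advancing time (a new reading comes with each control period).
- viewer.read_camera(name): name is "scene" or "top" or "wrist"; returns the picture (480x640x3 uint8, red, green, blue); there is no depth.
- viewer.get_calibration(name): a dict with "fx", "fy", "cx", "cy" (pixels), "pose" (4x4, takes a point from camera to world coordinates). Camera axes: x right, y down, z forward; pixel columns grow to the right and rows downward; lengths in m; the calibration is good to about 2 mm. A picture is of the moment at which its call begins: read the wrist's pose just before it. get_calibration takes no time and is no camera call; for the wrist camera it gives the pose at the moment of the call.
- env.finish_job(): hands the job in; it is judged then, once.
Trained networks look in the newest picture that a camera, given by its name, has taken for a name from the list of things; names that differ only in an ending like _2 or _b are one class to them, and where a whole thing is asked for, a point or a joint stands for the part that bears it (a point fixed in the world has none). Each returns a list of dicts, best first, with "p" (0 to 1); they miss things now and then, are a little off and sometimes report something else, mostly with a low value. They report only what shows in the picture. A call takes as long as a camera call. They do not tell look-alikes from the thing itself.
- nets.silhouettes(target, camera): "pixels" (480x640 bool, what is visible of it) and "rect" ([left, top, right, bottom] in pixels, round what is visible of it).
The state is a dict: "t": time; "qpos": joint angles; "dq": joint speeds; "joint_torque": joint torques, N m; "eef_pos": TCP position; "tcp_rot": TCP orientation; "force": force on the tool from outside, world axes, zero at the start; "ft_torque": the same for the moment, N m; "finger_gap": finger opening in m; "finger_force": force on a finger pad.
Only numpy, scipy, OpenCV 4.12 (cv2) and the standard library are available. Lean on these libraries where they do the work, as an engineer would, in place of code of your own. Each camera call takes 0.05 s, during which the arm holds its last target. There are 200 camera calls.

### The job

Move the four specimen jars from the steel rack into the empty white carrier in reverse order: the jar that stands furthest left in the rack goes into the carrier's furthest-right bay, the next one into the bay beside it, and so on, one jar in each bay. Keep the jars upright, set each one down gently on the floor of its bay without dropping it, and leave the coloured seats where they are.

Things in the scene. Friction and masses are not known exactly. Their poses are not given: they have to be found in the camera images.
- jar_red: loose white specimen jar with a red screw lid, 62 mm tall, about 40 to 85 g: body 40 mm in diameter, lid 46 mm in diameter from 46 to 62 mm above the underside. Origin: centre of the underside, z up. It starts upright in the seat of its own colour in the steel rack, its underside on the seat's inner floor, a few mm off centre and turned at random
- jar_yellow: loose white specimen jar with a yellow screw lid, 62 mm tall, about 40 to 85 g: body 40 mm in diameter, lid 46 mm in diameter from 46 to 62 mm above the underside. Origin: centre of the underside, z up. It starts upright in the seat of its own colour in the steel rack, its underside on the seat's inner floor, a few mm off centre and turned at random
- jar_green: loose white specimen jar with a green screw lid, 62 mm tall, about 40 to 85 g: body 40 mm in diameter, lid 46 mm in diameter from 46 to 62 mm above the underside. Origin: centre of the underside, z up. It starts upright in the seat of its own colour in the steel rack, its underside on the seat's inner floor, a few mm off centre and turned at random
- jar_blue: loose white specimen jar with a blue screw lid, 62 mm tall, about 40 to 85 g: body 40 mm in diameter, lid 46 mm in diameter from 46 to 62 mm above the underside. Origin: centre of the underside, z up. It starts upright in the seat of its own colour in the steel rack, its underside on the seat's inner floor, a few mm off centre and turned at random
- seat_red: fixed red plastic seat in the steel rack, an open square tray 62 x 62 mm, 12 mm high, walls 3 mm, inner floor 3 mm above its origin (centre of the underside); its axes are parallel to the rack's. It stays in the rack and shows where the red-lidded jar came from
- seat_yellow: fixed yellow plastic seat in the steel rack, an open square tray 62 x 62 mm, 12 mm high, walls 3 mm, inner floor 3 mm above its origin (centre of the underside); its axes are parallel to the rack's. It stays in the rack and shows where the yellow-lidded jar came from
- seat_green: fixed green plastic seat in the steel rack, an open square tray 62 x 62 mm, 12 mm high, walls 3 mm, inner floor 3 mm above its origin (centre of the underside); its axes are parallel to the rack's. It stays in the rack and shows where the green-lidded jar came from
- seat_blue: fixed blue plastic seat in the steel rack, an open square tray 62 x 62 mm, 12 mm high, walls 3 mm, inner floor 3 mm above its origin (centre of the underside); its axes are parallel to the rack's. It stays in the rack and shows where the blue-lidded jar came from
- steel_rack: fixed low steel bench rack, 80 mm (x) by 292 mm (y), end wires 31 mm high. Origin: centre of the underside, on the bench; z up, y along the row (towards the robot's left, give or take 23 degrees), x across it. Its four coloured seats stand on its plate, 8 mm above the bench, centred at y = +105, +35, -35, -105 mm in an order that changes. It is to the left or the right of the middle of the bench, the carrier on the other side
- carrier: fixed white carrier with dark floor and a navy grip at each end, 74 mm (x) by 308 mm (y). Origin: centre of the underside, on the bench; z up, y along the row (towards the robot's left, give or take 23 degrees), x across it. It has four empty bays, each 66 x 66 mm inside, centred at x = 0 and y = +105, +35, -35, -105 mm; floor 6 mm above the origin, walls 4 mm thick and 22 mm high
Things that resemble listed ones, but are neither listed nor needed, are in the scene too. What is shaped like the jar_blue but purple is not meant.

How it is judged (in metres and radians):
At the end, for the whole second after the job is handed in: Each jar stands upright (within 0.1 rad) and at rest on the floor of the carrier bay (within 15 mm of the bay's centre in x and in y, underside 3 to 10 mm above the carrier's underside) whose y in the carrier is the negative of the y, in the steel rack, of the seat of its colour (x of jar_red in the frame of carrier between -0.015 and 0.015 m and z of jar_red in the frame of carrier between 0.003 and 0.01 m and angle between each of jar_red, jar_yellow, jar_green, jar_blue's own z axis and vertical below 0.1 rad and linear speed of each of jar_red, jar_yellow, jar_green, jar_blue below 0.02 m/s and angular speed of each of jar_red, jar_yellow, jar_green, jar_blue below 0.3 rad/s and ((y of seat_red in the frame of steel_rack between 0.085 and 0.125 m and y of jar_red in the frame of carrier between -0.12 and -0.09 m) or (y of seat_red in the frame of steel_rack between 0.015 and 0.055 m and y of jar_red in the frame of carrier between -0.05 and -0.02 m) or (y of seat_red in the frame of steel_rack between -0.055 and -0.015 m and y of jar_red in the frame of carrier between 0.02 and 0.05 m) or (y of seat_red in the frame of steel_rack between -0.125 and -0.085 m and y of jar_red in the frame of carrier between 0.09 and 0.12 m)) and x of jar_yellow in the frame of carrier between -0.015 and 0.015 m and z of jar_yellow in the frame of carrier between 0.003 and 0.01 m and ((y of seat_yellow in the frame of steel_rack between 0.085 and 0.125 m and y of jar_yellow in the frame of carrier between -0.12 and -0.09 m) or (y of seat_yellow in the frame of steel_rack between 0.015 and 0.055 m and y of jar_yellow in the frame of carrier between -0.05 and -0.02 m) or (y of seat_yellow in the frame of steel_rack between -0.055 and -0.015 m and y of jar_yellow in the frame of carrier between 0.02 and 0.05 m) or (y of seat_yellow in the frame of steel_rack between -0.125 and -0.085 m and y of jar_yellow in the frame of carrier between 0.09 and 0.12 m)) and x of jar_green in the frame of carrier between -0.015 and 0.015 m and z of jar_green in the frame of carrier between 0.003 and 0.01 m and ((y of seat_green in the frame of steel_rack between 0.085 and 0.125 m and y of jar_green in the frame of carrier between -0.12 and -0.09 m) or (y of seat_green in the frame of steel_rack between 0.015 and 0.055 m and y of jar_green in the frame of carrier between -0.05 and -0.02 m) or (y of seat_green in the frame of steel_rack between -0.055 and -0.015 m and y of jar_green in the frame of carrier between 0.02 and 0.05 m) or (y of seat_green in the frame of steel_rack between -0.125 and -0.085 m and y of jar_green in the frame of carrier between 0.09 and 0.12 m)) and x of jar_blue in the frame of carrier between -0.015 and 0.015 m and z of jar_blue in the frame of carrier between 0.003 and 0.01 m and ((y of seat_blue in the frame of steel_rack between 0.085 and 0.125 m and y of jar_blue in the frame of carrier between -0.12 and -0.09 m) or (y of seat_blue in the frame of steel_rack between 0.015 and 0.055 m and y of jar_blue in the frame of carrier between -0.05 and -0.02 m) or (y of seat_blue in the frame of steel_rack between -0.055 and -0.015 m and y of jar_blue in the frame of carrier between 0.02 and 0.05 m) or (y of seat_blue in the frame of steel_rack between -0.125 and -0.085 m and y of jar_blue in the frame of carrier between 0.09 and 0.12 m))); the robot touches nothing.
It fails at once if a jar is tipped more than 40 degrees (angle between any of jar_red, jar_yellow, jar_green, jar_blue's own z axis and vertical above 0.7 rad).
It fails at once if a jar is dropped or thrown (faster than 0.7 m/s with no finger on it) ((linear speed of jar_red above 0.7 m/s and contact force between the fingers and jar_red below 0.02 N) or (linear speed of jar_yellow above 0.7 m/s and contact force between the fingers and jar_yellow below 0.02 N) or (linear speed of jar_green above 0.7 m/s and contact force between the fingers and jar_green below 0.02 N) or (linear speed of jar_blue above 0.7 m/s and contact force between the fingers and jar_blue below 0.02 N)).
It also fails if it takes over 120 s, if anything falls off the work surface, if the arm or the gripper's body presses on something with over 40 N, if the wrist force passes 120 N, or if a joint passes its speed limit or range.

## Working session

There is one attempt and no reset: what is moved stays moved. The work goes in short steps, Python scripts to look and compute and a tool call to move; the robot and the scene stay as the last step left them, time stands still between calls to the robot, and variables do not carry over. Pictures are saved under pics/ and viewed, at most 14 in all, crops included, and the job is handed in when it is done.

Besides the shell and the picture viewer there is one more tool, called after "Emit:" by a JSON object that holds its "method" and its "body", one argument or row to a line. play_rows: Moves the arm, as the interface text tells. Its arguments: {"type":"object","properties":{"steps":{"type":"array","items":{"type":"array"}}},"required":["steps"]}

```bash
mkdir -p pics; python3 - <<'E'
from workcell import sensors, viewer, env, nets
import cv2,numpy as np
print(sensors.read_state(), env.tcp_to_grasp)
for c in("scene","top"):
    im=viewer.read_camera(c); cv2.imwrite(f"pics/{c}0.png",im[:,:,::-1])
    k=viewer.get_calibration(c); print(c,{a:np.round(v,4) for a,v in k.items()})
E
```

```text
{'t': 0.0, 'qpos': array([-6.94037246e+01,  2.17399617e+01,  9.93955834e+01, -8.00191042e-04,
        5.89278338e+01, -1.90958349e+00]), 'dq': array([-0.01682258, -0.03710004,  0.12279673,  0.07586995, -0.01286079,
       -0.00400998]), 'joint_torque': array([-1.97283633e-03, -7.63732624e+01, -4.34373093e+01,  6.50136452e-02,
        4.23500582e-02, -9.28482950e-05]), 'eef_pos': array([ 0.26777837, -0.64632817,  0.21327082]), 'tcp_rot': array([-1.79936633e+02, -1.42739397e-03,  2.25062714e+01]), 'force': array([-0.17488035, -0.57101155, -0.73747645]), 'ft_torque': array([0.01869007, 0.01632251, 0.0118994 ]), 'finger_force': 0.0, 'finger_gap': 0.09106756429008968} -0.0188
scene {'fx': np.float64(503.7522), 'fy': np.float64(503.7522), 'cx': np.float64(313.6924), 'cy': np.float64(230.5975), 'pose': array([[-0.2961,  0.83  , -0.4727,  0.922 ],
       [ 0.9551,  0.2613, -0.1395,  0.1096],
       [ 0.0077, -0.4928, -0.8701,  0.8126],
       [ 0.    ,  0.    ,  0.    ,  1.    ]])}
top {'fx': np.float64(545.2584), 'fy': np.float64(545.2584), 'cx': np.float64(317.7449), 'cy': np.float64(242.3594), 'pose': array([[-0.0018, -0.997 ,  0.0778,  0.4179],
       [-1.    ,  0.0013, -0.0071,  0.0157],
       [ 0.007 , -0.0778, -0.9969,  0.9661],
       [ 0.    ,  0.    ,  0.    ,  1.    ]])}
```

View pics/scene0.png

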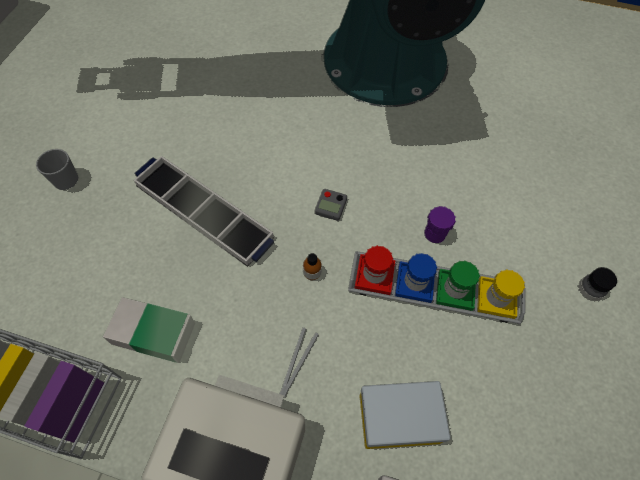

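View pics/top0.png

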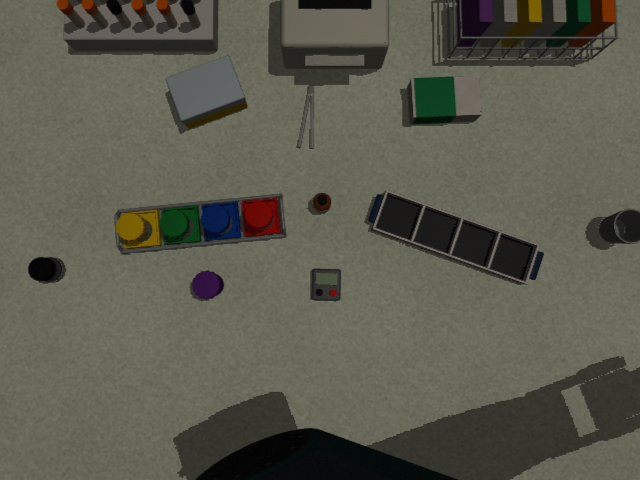

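The top view shows the rack on the left with, from left to right, yellow (135,228), green (179,224), blue (219,220) and red (260,215). The carrier is on the right at about (455,237). Next I fit the jar, seat and carrier models to the silhouettes in both views.

```bash
cat > h.py <<'E'
from workcell import sensors, viewer, env, nets
import cv2,numpy as np
from scipy.optimize import minimize
def proj(k,P):
    T=np.linalg.inv(k["pose"]); c=np.asarray(P)@T[:3,:3].T+T[:3,3]
    return np.c_[k["fx"]*c[:,0]/c[:,2]+k["cx"],k["fy"]*c[:,1]/c[:,2]+k["cy"]]
A=np.linspace(0,2*np.pi,40,endpoint=False)
def ring(r,z): return np.c_[r*np.cos(A),r*np.sin(A),0*A+z]
LID=np.r_[ring(.023,.046),ring(.023,.062)]; JAR=[np.r_[ring(.02,0),ring(.02,.046)],LID]
def box(x,y,z0,z1): return np.array([[a*x/2,b*y/2,c] for a in(-1,1) for b in(-1,1) for c in(z0,z1)])
CAR=[box(.074,.284,0,.022)]
SEAT=[box(.062,.062,0,.012)]
S=4
def render(k,parts,p):
    c,s=np.cos(p[3]),np.sin(p[3]); R=np.array([[c,-s,0],[s,c,0],[0,0,1]])
    m=np.zeros((480*S,640*S),np.uint8)
    for q in parts:
        uv=proj(k,q@R.T+p[:3]); h=cv2.convexHull(((uv+.5)*S-.5).astype(np.float32))
        cv2.fillConvexPoly(m,np.round(h*16).astype(np.int32),1,shift=4)
    return cv2.resize(m.astype(np.float32),(640,480),interpolation=cv2.INTER_AREA)
def fit(parts,obs,p0,free=(0,1,2,3)):
    free=list(free)
    def f(v):
        p=np.array(p0,float); p[free]+=v
        return sum(np.abs(render(k,parts,p)-m).sum()/m.sum() for k,m in obs)
    sim=np.zeros((len(free)+1,len(free)))
    for i,j in enumerate(free): sim[i+1,i]=.08 if j==3 else .01
    r=minimize(f,np.zeros(len(free)),method="Nelder-Mead",options=dict(initial_simplex=sim,xatol=2e-4,fatol=1e-4))
    p=np.array(p0,float); p[free]+=r.x; return p,r.fun/len(obs)
def onplane(k,u,v,z):
    d=k["pose"][:3,:3]@[(u-k["cx"])/k["fx"],(v-k["cy"])/k["fy"],1]; o=k["pose"][:3,3]
    return o+d*(z-o[2])/d[2]
E
cat > m.py <<'E'
from h import *
import pickle
K={c:viewer.get_calibration(c) for c in("scene","top")}
for c in K: viewer.read_camera(c)
out={}
def see(n):
    o=[]
    for c in K:
        L=nets.silhouettes(n,c); print(n,c,[(round(float(d["p"]),2),d["rect"]) for d in L][:3])
        o.append((K[c],L[0]["pixels"].astype(np.float32),L[0]["rect"]))
    return o
for n in["jar_yellow","jar_green","jar_blue","jar_red"]:
    o=see(n); r=o[1][2]
    x0=onplane(K["top"],(r[0]+r[2])/2,(r[1]+r[3])/2,.05)
    ob=[q[:2] for q in o]
    p,e=fit(JAR,ob,[x0[0],x0[1],.011,0],(0,1,2)); print(n,p.round(4),round(e,3)); out[n]=p
o=see("carrier"); r=o[1][2]
x0=onplane(K["top"],(r[0]+r[2])/2,(r[1]+r[3])/2,.02)
p,e=fit(CAR,[q[:2] for q in o],[x0[0],x0[1],0,-.3]); print("carrier",p.round(4),e); out["carrier"]=p
o=see("steel_rack")
r=o[1][2];x0=onplane(K["top"],(r[0]+r[2])/2,(r[1]+r[3])/2,.02)
j=out["jar_yellow"]-out["jar_red"]; print("row yaw",np.degrees(np.arctan2(-j[0],j[1])),"carrier",np.degrees(out["carrier"][3]),"rackctr",x0)
pickle.dump(out,open("m.pkl","wb"))
tm=cv2.imread("pics/top0.png"); sc=cv2.imread("pics/scene0.png")
def dr(im,k,parts,p,col):
    c,s=np.cos(p[3]),np.sin(p[3]); R=np.array([[c,-s,0],[s,c,0],[0,0,1]])
    for q in parts: cv2.polylines(im,[cv2.convexHull((proj(k,q@R.T+p[:3])*16).astype(np.int32))],True,col,1,shift=4)
big=[]
for im,k in((tm,K["top"]),(sc,K["scene"])):
    for n in out: 
        if n[0]=="j": dr(im,k,JAR,out[n],(255,255,255))
    dr(im,k,CAR,out["carrier"],(0,255,255))
    for y in(.105,.035,-.035,-.105): dr(im,k,[box(.066,.066,.022,.022)+[0,y,0]],out["carrier"],(0,0,255))
cv2.imwrite("pics/ov.png",cv2.resize(np.vstack([tm[170:300,100:560],sc[140:330,100:560]]),None,fx=1.7,fy=1.7))
E
python3 m.py
```

```text
jar_yellow scene [(0.94, [487.6, 271.6, 524.6, 308.3])]
jar_yellow top [(0.57, [117.2, 210.1, 152.8, 242.6])]
jar_yellow [0.5148 0.3196 0.0082 0.    ] 0.078
jar_green scene [(0.8, [443.2, 261.2, 478.2, 297.7])]
jar_green top [(0.78, [161.8, 207.2, 194.4, 239.2]), (0.28, [159.2, 208.3, 203.8, 244.4])]
jar_green [0.5201 0.248  0.0078 0.    ] 0.074
jar_blue scene [(0.6, [423.5, 205.2, 456.4, 241.7]), (0.58, [404.2, 252.5, 435.0, 290.6])]
jar_blue top [(0.64, [202.8, 202.4, 232.3, 232.8]), (0.6, [192.2, 271.3, 223.9, 301.5])]
jar_blue [ 0.7216  0.436  -1.3326  0.    ] 0.908
jar_red scene [(0.73, [364.8, 242.1, 392.5, 279.2])]
jar_red top [(0.85, [248.1, 199.5, 272.6, 228.5])]
jar_red [0.5349 0.1079 0.0071 0.    ] 0.108
carrier scene [(0.87, [135.6, 158.2, 276.2, 264.9])]
carrier top [(0.8, [368.4, 193.4, 541.1, 282.0])]
carrier [ 0.502  -0.233  -0.0037 -0.3461] 0.06258082389831543
steel_rack scene [(0.79, [350.7, 255.0, 525.3, 322.8])]
steel_rack top [(0.89, [112.2, 194.1, 285.7, 256.3])]
row yaw 5.4280421821186575 carrier -19.83016195906851 rackctr [0.5220287  0.21590864 0.02      ]
```

View pics/ov.png

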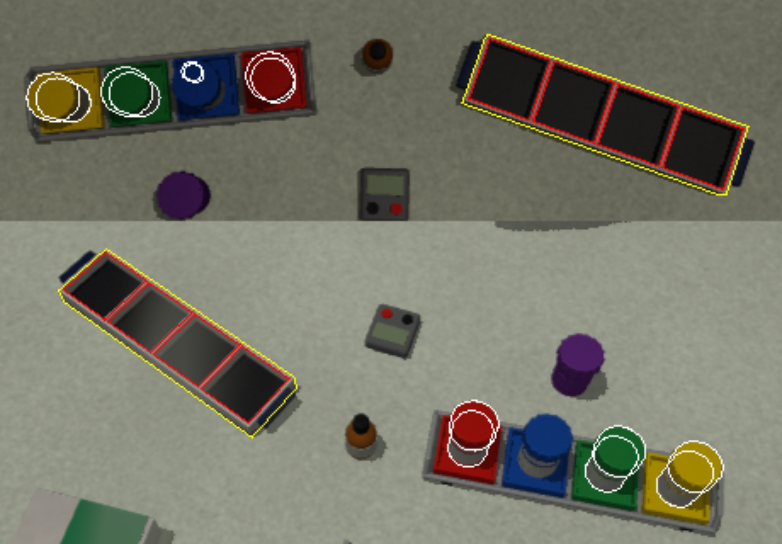

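The fits match the picture, except blue in the scene view, where the net took the purple look-alike at (440,223). I'll refit blue with the right silhouette and plan the first move over the carrier.

```bash
cat >> h.py <<'E'
from scipy.spatial.transform import Rotation as Ro
def plan(x,y,z,yaw,n,g,start=None):
    """rows from measured pose to a tool-down target, in n equal rows"""
    s=sensors.read_state(); p=np.array(s["eef_pos"]); w=s["tcp_rot"][2]
    if start is not None: p=np.array(start[:3]); w=start[3]
    d=(np.array([x,y,z])-p)/n*1000; dw=((yaw-w+180)%360-180)/n
    R=[]
    for i in range(n):
        l=Ro.from_euler("xyz",[180,0,w+dw*i],degrees=True).inv().apply(d)
        R.append([[round(float(v),1) for v in l],[0,0,round(-float(np.radians(dw)),4)],g])
    print("norm",np.linalg.norm(d).round(1)); print(str(R).replace(" ",""))
E
python3 - <<'E'
from h import *
import pickle
out=pickle.load(open("m.pkl","rb"))
K={c:viewer.get_calibration(c) for c in("scene","top")}
for c in K: viewer.read_camera(c)
ob=[(K["scene"],max(nets.silhouettes("jar_blue","scene"),key=lambda d:d["rect"][1])["pixels"].astype(np.float32)),(K["top"],min(nets.silhouettes("jar_blue","top"),key=lambda d:d["rect"][1])["pixels"].astype(np.float32))]
p,e=fit(JAR,ob,[.528,.178,.011,0],(0,1,2)); print(p.round(4),e); out["jar_blue"]=p
pickle.dump(out,open("m.pkl","wb"))
plan(.47,-.27,.23,70,13,-1)
plan(.515,.32,.20,95.4,18,-1,[.47,-.27,.23,70])
E
```

```text
[0.5275 0.1792 0.0091 0.    ] 0.06407777965068817
norm 32.9
[[[25.5,-20.8,-1.2],[0,0,-0.0638],-1],[[26.7,-19.2,-1.2],[0,0,-0.0638],-1],[[27.9,-17.4,-1.2],[0,0,-0.0638],-1],[[28.9,-15.6,-1.2],[0,0,-0.0638],-1],[[29.9,-13.7,-1.2],[0,0,-0.0638],-1],[[30.7,-11.8,-1.2],[0,0,-0.0638],-1],[[31.4,-9.8,-1.2],[0,0,-0.0638],-1],[[31.9,-7.8,-1.2],[0,0,-0.0638],-1],[[32.4,-5.7,-1.2],[0,0,-0.0638],-1],[[32.7,-3.7,-1.2],[0,0,-0.0638],-1],[[32.8,-1.6,-1.2],[0,0,-0.0638],-1],[[32.9,0.5,-1.2],[0,0,-0.0638],-1],[[32.8,2.6,-1.2],[0,0,-0.0638],-1]]
norm 32.9
[[[31.7,-8.9,1.7],[0,0,-0.0246],-1],[[31.9,-8.1,1.7],[0,0,-0.0246],-1],[[32.1,-7.3,1.7],[0,0,-0.0246],-1],[[32.2,-6.5,1.7],[0,0,-0.0246],-1],[[32.4,-5.7,1.7],[0,0,-0.0246],-1],[[32.5,-4.9,1.7],[0,0,-0.0246],-1],[[32.6,-4.1,1.7],[0,0,-0.0246],-1],[[32.7,-3.3,1.7],[0,0,-0.0246],-1],[[32.8,-2.5,1.7],[0,0,-0.0246],-1],[[32.8,-1.7,1.7],[0,0,-0.0246],-1],[[32.9,-0.9,1.7],[0,0,-0.0246],-1],[[32.9,-0.1,1.7],[0,0,-0.0246],-1],[[32.9,0.7,1.7],[0,0,-0.0246],-1],[[32.8,1.6,1.7],[0,0,-0.0246],-1],[[32.8,2.4,1.7],[0,0,-0.0246],-1],[[32.7,3.2,1.7],[0,0,-0.0246],-1],[[32.6,4.0,1.7],[0,0,-0.0246],-1],[[32.5,4.8,1.7],[0,0,-0.0246],-1]]
```

Emit:
{"method": "play_rows", "body": {
  "steps": [
    [[25.5, -20.8, -1], [0, 0, -0.064], -1],
    [[26.7, -19.2, -1], [0, 0, -0.064], -1],
    [[27.9, -17.4, -1], [0, 0, -0.064], -1],
    [[28.9, -15.6, -1], [0, 0, -0.064], -1],
    [[29.9, -13.7, -1], [0, 0, -0.064], -1],
    [[30.7, -11.8, -1], [0, 0, -0.064], -1],
    [[31.4, -9.8, -1], [0, 0, -0.064], -1],
    [[31.9, -7.8, -1], [0, 0, -0.064], -1],
    [[32.4, -5.7, -1], [0, 0, -0.064], -1],
    [[32.7, -3.7, -1], [0, 0, -0.064], -1]
  ]
}}

```text
t: 1.83
eef_pos: [0.4236, -0.3554, 0.2242]
tcp_rot: [180.0, 0.0, 59.3]
force: [0.1, -0.5, -1.1]
finger_gap: 0.0912
finger_force: 0.0
```

Emit:
{"method": "play_rows", "body": {
  "steps": [
    [[33, -2, -1], [0, 0, -0.064], -1],
    [[33, 0, -1], [0, 0, -0.064], -1],
    [[33, 2, -1], [0, 0, -0.064], -1],
    [[0, 0, 0], [0, 0, 0], -1],
    [[0, 0, 0], [0, 0, 0], -1],
    [[0, 0, 0], [0, 0, 0], -1]
  ]
}}

```text
t: 2.33
eef_pos: [0.4683, -0.2688, 0.227]
tcp_rot: [180.0, 0.0, 70.2]
force: [0.2, 0.0, 0.8]
finger_gap: 0.0911
finger_force: 0.0
```

```bash
cat > wc.py <<'E'
from h import *
import pickle
out=pickle.load(open("m.pkl","rb"))
s=sensors.read_state(); print(s["t"],s["eef_pos"].round(4),s["tcp_rot"].round(2),s["finger_gap"])
k=viewer.get_calibration("wrist"); im=viewer.read_camera("wrist")[:,:,::-1].copy()
L=nets.silhouettes("carrier","wrist"); print([(d["p"],d["rect"]) for d in L])
p=out["carrier"]; c,q=np.cos(p[3]),np.sin(p[3]); R=np.array([[c,-q,0],[q,c,0],[0,0,1]])
for y in(.105,.035,-.035,-.105):
    cv2.polylines(im,[cv2.convexHull((proj(k,(box(.066,.066,.022,.022)+[0,y,0])@R.T+[p[0],p[1],0])*16).astype(np.int32))],True,(0,0,255),1,shift=4)
cv2.imwrite("pics/w1.png",im)
E
python3 wc.py
```

```text
2.3333 [ 0.4683 -0.2688  0.227 ] [1.7999e+02 1.0000e-02 7.0160e+01] 0.09112798477337042
[(0.82, [300.3, 1.8, 389.8, 315.1])]
```

View pics/w1.png

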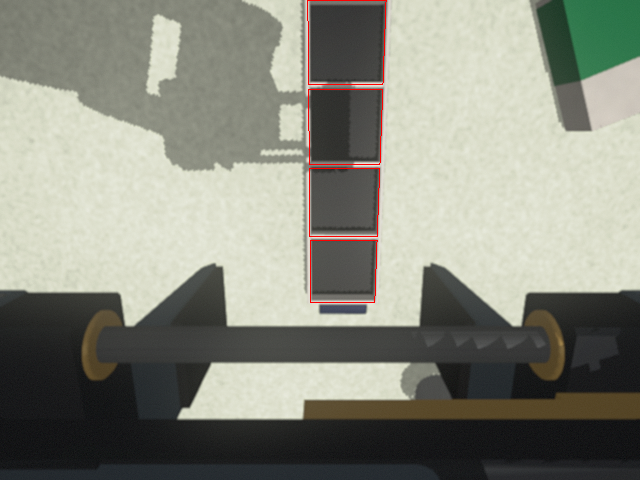

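The projected bays fall on the carrier walls to within about 2 px (columns 308–385), so the carrier pose holds. Now over to yellow.

Emit:
{"method": "play_rows", "body": {
  "steps": [
    [[31.7, -8.9, 1.5], [0, 0, -0.0246], -1],
    [[31.9, -8.1, 1.5], [0, 0, -0.0246], -1],
    [[32.1, -7.3, 1.5], [0, 0, -0.0246], -1],
    [[32.2, -6.5, 1.5], [0, 0, -0.0246], -1],
    [[32.4, -5.7, 1.5], [0, 0, -0.0246], -1],
    [[32.5, -4.9, 1.5], [0, 0, -0.0246], -1],
    [[32.6, -4.1, 1.5], [0, 0, -0.0246], -1],
    [[32.7, -3.3, 1.5], [0, 0, -0.0246], -1],
    [[32.8, -2.5, 1.5], [0, 0, -0.0246], -1],
    [[32.8, -1.7, 1.5], [0, 0, -0.0246], -1]
  ]
}}

```text
t: 3.27
eef_pos: [0.4924, 0.06, 0.212]
tcp_rot: [180.0, 0.0, 84.2]
force: [0.7, -0.4, -0.4]
finger_gap: 0.0912
finger_force: 0.0
```

Emit:
{"method": "play_rows", "body": {
  "steps": [
    [[32.9, -0.9, 1.5], [0, 0, -0.0246], -1],
    [[32.9, -0.1, 1.5], [0, 0, -0.0246], -1],
    [[32.9, 0.7, 1.5], [0, 0, -0.0246], -1],
    [[32.8, 1.6, 1.5], [0, 0, -0.0246], -1],
    [[20, 1.5, 1.5], [0, 0, -0.0246], -1],
    [[0, 0, 0], [0, 0, -0.0246], -1],
    [[0, 0, 0], [0, 0, -0.0246], -1],
    [[0, 0, 0], [0, 0, -0.0246], -1],
    [[0, 0, 0], [0, 0, 0], -1],
    [[0, 0, 0], [0, 0, 0], -1]
  ]
}}

```text
t: 4.1
eef_pos: [0.5036, 0.2095, 0.2045]
tcp_rot: [180.0, 0.0, 95.4]
force: [0.3, -0.2, -0.2]
finger_gap: 0.091
finger_force: 0.0
```

```bash
cat > wj.py <<'E'
from h import *
import pickle
out=pickle.load(open("m.pkl","rb"))
s=sensors.read_state(); print(s["t"],s["eef_pos"].round(4),s["tcp_rot"].round(2),s["finger_gap"])
k=viewer.get_calibration("wrist"); im=viewer.read_camera("wrist")[:,:,::-1].copy()
kt=viewer.get_calibration("top")
for n in["jar_yellow","jar_green","jar_blue","jar_red"]:
    L=nets.silhouettes(n,"wrist"); print(n,[(round(d["p"],2),d["rect"]) for d in L])
    for q in JAR: cv2.polylines(im,[cv2.convexHull((proj(k,q+[*out[n][:2],.011])*16).astype(np.int32))],True,(255,255,255),1,shift=4)
    g=[d for d in L if d["rect"][1]>2 and d["rect"][3]<478]
    if g:
        p,e=fit(JAR,[(k,g[0]["pixels"].astype(np.float32))],[*out[n][:2],.011,0],(0,1)); print(" ",out[n].round(4),p.round(4),e)
cv2.imwrite("pics/w2.png",im)
E
python3 wj.py
```

```text
4.1 [0.5036 0.2095 0.2045] [180.     0.    95.44] 0.091012495531149
jar_yellow [(0.88, [322.2, 50.8, 387.0, 121.3])]
  [0.5148 0.3196 0.0082 0.    ] [0.5161 0.3183 0.011  0.    ] 0.04217935726046562
jar_green [(0.64, [318.1, 154.2, 383.1, 218.4])]
  [0.5201 0.248  0.0078 0.    ] [0.5219 0.2478 0.011  0.    ] 0.045496486127376556
jar_blue [(0.82, [321.7, 230.5, 381.0, 297.0]), (0.65, [195.0, 202.2, 255.5, 264.5])]
  [0.5275 0.1792 0.0091 0.    ] [0.5287 0.18   0.011  0.    ] 0.058818403631448746
jar_red [(0.85, [327.3, 300.3, 369.2, 373.6]), (0.65, [318.5, 56.6, 384.3, 136.5])]
  [0.5349 0.1079 0.0071 0.    ] [0.5369 0.1086 0.011  0.    ] 1.633156657218933
```

View pics/w2.png

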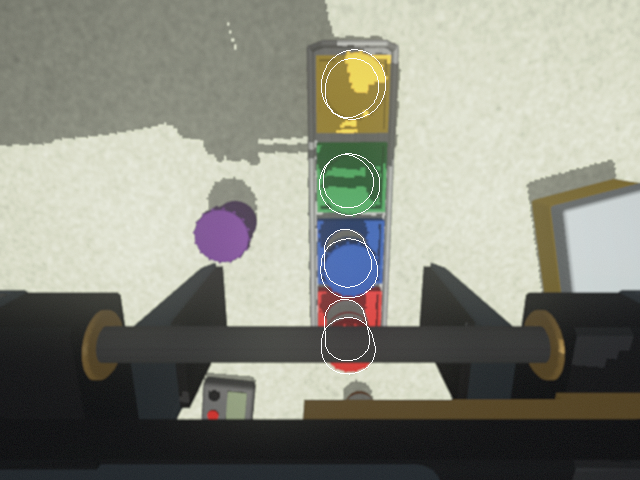

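The jars sit at yellow (354,84), green (349,183) and blue (348,264), matching the projections. The net's wrist fits agree with the two-view fits within 2 mm. Picking yellow.

Emit:
{"method": "play_rows", "body": {
  "steps": [
    [[27, 5.7, 0], [0, 0, 0], -1],
    [[27, 5.7, 0], [0, 0, 0], -1],
    [[27, 5.7, 0], [0, 0, 0], -1],
    [[27, 5.5, 0], [0, 0, 0], -1],
    [[0, 0, 0], [0, 0, 0], -1],
    [[0, 0, 30], [0, 0, 0], -1],
    [[0, 0, 30], [0, 0, 0], -1],
    [[0, 0, 30], [0, 0, 0], -1],
    [[0, 0, 20], [0, 0, 0], -1],
    [[0, 0, 0], [0, 0, 0], -1]
  ]
}}

```text
t: 5.18
eef_pos: [0.5133, 0.3187, 0.0905]
tcp_rot: [-179.7, 0.1, 95.5]
force: [-0.9, -1.1, -0.3]
finger_gap: 0.0913
finger_force: 0.0
```

```bash
python3 - <<'E'
from h import *
s=sensors.read_state(); print(s["eef_pos"].round(4),s["tcp_rot"].round(2)); plan(.516,.319,.046,95.4,5,-1)
E
```

```text
[0.5133 0.3187 0.0905] [-1.7968e+02  1.4000e-01  9.5540e+01]
norm 8.9
[[[0.0,0.6,8.9],[0,0,0.0005],-1],[[0.0,0.6,8.9],[0,0,0.0005],-1],[[0.0,0.6,8.9],[0,0,0.0005],-1],[[0.0,0.6,8.9],[0,0,0.0005],-1],[[0.0,0.6,8.9],[0,0,0.0005],-1]]
```

Emit:
{"method": "play_rows", "body": {
  "steps": [
    [[0, 0.6, 10], [0, 0, 0], -1],
    [[0, 0.6, 10], [0, 0, 0], -1],
    [[0, 0.5, 10], [0, 0, 0], -1],
    [[0, 0, 10], [0, 0, 0], -1],
    [[0, 0, 5], [0, 0, 0], -1],
    [[0, 0, 0], [0, 0, 0], -1],
    [[0, 0, 0], [0, 0, 0], -1],
    [[0, 0, 0], [0, 0, 0], -1]
  ]
}}

```text
t: 5.85
eef_pos: [0.5175, 0.3206, 0.0498]
tcp_rot: [180.0, -0.0, 95.5]
force: [0.2, 0.4, 0.2]
finger_gap: 0.0911
finger_force: 0.0
```

Emit:
{"method": "play_rows", "body": {
  "steps": [
    [[-1.5, -1.6, 3.8], [0, 0, 0], -1],
    [[0, 0, 0], [0, 0, 0], -1],
    [[0, 0, 0], [0, 0, 0], 1],
    [[0, 0, 0], [0, 0, 0], 1],
    [[0, 0, 0], [0, 0, 0], 1],
    [[0, 0, 0], [0, 0, 0], 1],
    [[0, 0, 0], [0, 0, 0], 1],
    [[0, 0, 0], [0, 0, 0], 1]
  ]
}}

```text
t: 6.52
eef_pos: [0.5158, 0.3188, 0.0457]
tcp_rot: [180.0, -0.0, 95.5]
force: [-0.0, 0.9, 0.1]
finger_gap: 0.0539
finger_force: 0.0
```

Emit:
{"method": "play_rows", "body": {
  "steps": [
    [[0, 0, 0], [0, 0, 0], 1],
    [[0, 0, 0], [0, 0, 0], 1],
    [[0, 0, 0], [0, 0, 0], 1],
    [[0, 0, 0], [0, 0, 0], 1],
    [[0, 0, 0], [0, 0, 0], 1]
  ]
}}

```text
t: 6.93
eef_pos: [0.5158, 0.3188, 0.0457]
tcp_rot: [180.0, -0.0, 95.5]
force: [0.6, -0.3, 0.2]
finger_gap: 0.0454
finger_force: 30.0
```

```bash
cat > go.py <<'E'
# prints carry rows for a jar: lift pose -> above bay
from h import *
import pickle,sys
out=pickle.load(open("m.pkl","rb")); c=out["carrier"]
by=float(sys.argv[1]); n=int(sys.argv[2])
b=c[:2]+np.array([-np.sin(c[3]),np.cos(c[3])])*by
s=sensors.read_state(); e=s["eef_pos"]; print(s["finger_gap"],s["finger_force"],"bay",b.round(4))
plan(b[0],b[1],.16,70.2,n,1,[e[0],e[1],.16,s["tcp_rot"][2]])
E
python3 go.py -.105 20
```

```text
0.045442401229486146 29.99997317790985 bay [ 0.4664 -0.3318]
norm 32.6
[[[-32.1,-5.6,-0.0],[0,0,0.0221],1],[[-32.3,-4.9,-0.0],[0,0,0.0221],1],[[-32.4,-4.2,-0.0],[0,0,0.0221],1],[[-32.4,-3.5,-0.0],[0,0,0.0221],1],[[-32.5,-2.7,-0.0],[0,0,0.0221],1],[[-32.6,-2.0,-0.0],[0,0,0.0221],1],[[-32.6,-1.3,-0.0],[0,0,0.0221],1],[[-32.6,-0.6,-0.0],[0,0,0.0221],1],[[-32.6,0.1,0.0],[0,0,0.0221],1],[[-32.6,0.9,0.0],[0,0,0.0221],1],[[-32.6,1.6,0.0],[0,0,0.0221],1],[[-32.5,2.3,0.0],[0,0,0.0221],1],[[-32.5,3.0,0.0],[0,0,0.0221],1],[[-32.4,3.7,0.0],[0,0,0.0221],1],[[-32.3,4.5,0.0],[0,0,0.0221],1],[[-32.2,5.2,0.0],[0,0,0.0221],1],[[-32.1,5.9,0.0],[0,0,0.0221],1],[[-32.0,6.6,0.0],[0,0,0.0221],1],[[-31.8,7.3,0.0],[0,0,0.0221],1],[[-31.6,8.0,0.0],[0,0,0.0221],1]]
```

Emit:
{"method": "play_rows", "body": {
  "steps": [
    [[0, 0, -5], [0, 0, 0], 1],
    [[0, 0, -15], [0, 0, 0], 1],
    [[0, 0, -25], [0, 0, 0], 1],
    [[0, 0, -25], [0, 0, 0], 1],
    [[0, 0, -25], [0, 0, 0], 1],
    [[0, 0, -14], [0, 0, 0], 1],
    [[0, 0, -5], [0, 0, 0], 1],
    [[0, 0, 0], [0, 0, 0], 1]
  ]
}}

```text
t: 7.6
eef_pos: [0.5163, 0.3191, 0.1611]
tcp_rot: [179.9, -0.1, 95.5]
force: [-1.0, -0.5, -1.4]
finger_gap: 0.0449
finger_force: 30.0
```

Emit:
{"method": "play_rows", "body": {
  "steps": [
    [[-16, -2.8, 0], [0, 0, 0.011], 1],
    [[-32.2, -5.2, 0], [0, 0, 0.022], 1],
    [[-32.4, -4.5, 0], [0, 0, 0.022], 1],
    [[-32.4, -3.9, 0], [0, 0, 0.022], 1],
    [[-32.5, -3.1, 0], [0, 0, 0.022], 1],
    [[-32.6, -2.4, 0], [0, 0, 0.022], 1],
    [[-32.6, -1.7, 0], [0, 0, 0.022], 1],
    [[-32.6, -1, 0], [0, 0, 0.022], 1],
    [[-32.6, -0.3, 0], [0, 0, 0.022], 1],
    [[-32.6, 0.5, 0], [0, 0, 0.022], 1]
  ]
}}

```text
t: 8.43
eef_pos: [0.4905, 0.0077, 0.1582]
tcp_rot: [-179.9, 0.0, 83.5]
force: [0.1, 0.1, -0.9]
finger_gap: 0.0453
finger_force: 30.0
```

Emit:
{"method": "play_rows", "body": {
  "steps": [
    [[-32.6, 1.2, 0], [0, 0, 0.022], 1],
    [[-32.5, 2, 0], [0, 0, 0.022], 1],
    [[-32.5, 2.7, 0], [0, 0, 0.022], 1],
    [[-32.4, 3.4, 0], [0, 0, 0.022], 1],
    [[-32.3, 4.1, 0], [0, 0, 0.022], 1],
    [[-32.2, 4.8, 0], [0, 0, 0.022], 1],
    [[-32.1, 5.5, 0], [0, 0, 0.022], 1],
    [[-32, 6.3, 0], [0, 0, 0.022], 1],
    [[-31.8, 7, 0], [0, 0, 0.022], 1],
    [[-24, 6, 0], [0, 0, 0.022], 1]
  ]
}}

```text
t: 9.27
eef_pos: [0.4673, -0.3095, 0.1581]
tcp_rot: [-179.9, -0.0, 70.8]
force: [0.4, -0.2, -1.1]
finger_gap: 0.045
finger_force: 30.0
```

Emit:
{"method": "play_rows", "body": {
  "steps": [
    [[-16, 4, 0], [0, 0, 0.011], 1],
    [[-6, 2, 0], [0, 0, 0], 1],
    [[0, 0, 0], [0, 0, 0], 1],
    [[0, 0, 0], [0, 0, 0], 1],
    [[0, 0, 0], [0, 0, 0], 1],
    [[0, 0, 0], [0, 0, 0], 1]
  ]
}}

```text
t: 9.77
eef_pos: [0.4676, -0.329, 0.1595]
tcp_rot: [-180.0, -0.0, 70.4]
force: [-0.7, 0.0, -0.7]
finger_gap: 0.045
finger_force: 30.0
```

```bash
python3 - <<'E'
from h import *
s=sensors.read_state();print(s["finger_gap"],s["finger_force"])
plan(.4664,-.3318,.06,70.2,5,1)
im=viewer.read_camera("wrist")[:,:,::-1]; cv2.imwrite("pics/w3.png",im)
E
```

```text
0.04500797002045946 29.999913275241852
norm 19.9
[[[-0.6,-0.0,19.9],[0,0,0.0007],1],[[-0.6,-0.0,19.9],[0,0,0.0007],1],[[-0.6,-0.0,19.9],[0,0,0.0007],1],[[-0.6,-0.0,19.9],[0,0,0.0007],1],[[-0.6,-0.0,19.9],[0,0,0.0007],1]]
```

View pics/w3.png

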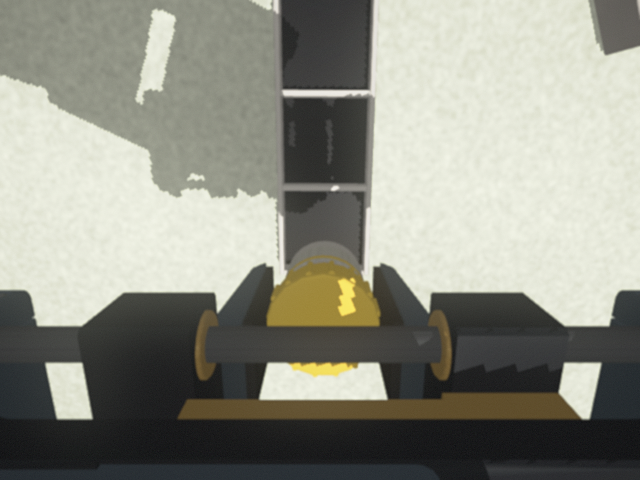

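The yellow jar is held upright at (323,318), lined up with the carrier row (columns 282–370). Three bays are visible ahead of it, so it is over the furthest-right bay. Lowering now.

Emit:
{"method": "play_rows", "body": {
  "steps": [
    [[-0.6, 0, 15], [0, 0, 0], 1],
    [[-0.6, 0, 25], [0, 0, 0], 1],
    [[-0.6, 0, 25], [0, 0, 0], 1],
    [[-0.6, 0, 20], [0, 0, 0], 1],
    [[-0.5, 0, 10], [0, 0, 0], 1],
    [[0, 0, 5], [0, 0, 0], 1],
    [[0, 0, 5], [0, 0, 0], 1],
    [[0, 0, 5], [0, 0, 0], 1],
    [[0, 0, 2], [0, 0, 0], 1],
    [[0, 0, 0], [0, 0, 0], 1]
  ]
}}

```text
t: 10.65
eef_pos: [0.4668, -0.333, 0.0479]
tcp_rot: [180.0, 0.0, 70.3]
force: [-0.2, 0.7, 0.2]
finger_gap: 0.0455
finger_force: 30.0
```

Emit:
{"method": "play_rows", "body": {
  "steps": [
    [[0, 0, 2], [0, 0, 0], 1],
    [[0, 0, 0], [0, 0, 0], 1],
    [[0, 0, 0], [0, 0, 0], 1],
    [[0, 0, 0], [0, 0, 0], 1]
  ]
}}

```text
t: 10.98
eef_pos: [0.4667, -0.333, 0.0459]
tcp_rot: [180.0, 0.0, 70.3]
force: [0.5, -0.4, -0.9]
finger_gap: 0.0452
finger_force: 30.0
```

Emit:
{"method": "play_rows", "body": {
  "steps": [
    [[0, 0, 1.5], [0, 0, 0], 1],
    [[0, 0, 1.5], [0, 0, 0], 1],
    [[0, 0, 1], [0, 0, 0], 1],
    [[0, 0, 0.5], [0, 0, 0], 1],
    [[0, 0, 0], [0, 0, 0], 1],
    [[0, 0, 0], [0, 0, 0], 1],
    [[0, 0, 0], [0, 0, 0], 1]
  ]
}}

```text
t: 11.57
eef_pos: [0.4666, -0.333, 0.0411]
tcp_rot: [180.0, -0.0, 70.3]
force: [-0.1, -0.5, -0.6]
finger_gap: 0.045
finger_force: 30.0
```

Emit:
{"method": "play_rows", "body": {
  "steps": [
    [[0, 0, 0.5], [0, 0, 0], 1],
    [[0, 0, 0.5], [0, 0, 0], 1],
    [[0, 0, 0], [0, 0, 0], 1],
    [[0, 0, 0], [0, 0, 0], 1]
  ]
}}

```text
t: 11.9
eef_pos: [0.4667, -0.3331, 0.0405]
tcp_rot: [180.0, 0.0, 70.3]
force: [-1.0, 0.2, 6.1]
finger_gap: 0.0449
finger_force: 30.0
```

Contact at z = 0.0405 (6 N), as predicted. Releasing and retracting, then over to green.

Emit:
{"method": "play_rows", "body": {
  "steps": [
    [[0, 0, 0], [0, 0, 0], -1],
    [[0, 0, 0], [0, 0, 0], -1],
    [[0, 0, 0], [0, 0, 0], -1],
    [[0, 0, 0], [0, 0, 0], -1],
    [[0, 0, 0], [0, 0, 0], -1],
    [[0, 0, 0], [0, 0, 0], -1],
    [[0, 0, 0], [0, 0, 0], -1],
    [[0, 0, 0], [0, 0, 0], -1],
    [[0, 0, 0], [0, 0, 0], -1],
    [[0, 0, 0], [0, 0, 0], -1]
  ]
}}

```text
t: 12.73
eef_pos: [0.4666, -0.3329, 0.0401]
tcp_rot: [-180.0, -0.0, 70.3]
force: [0.5, -0.9, 0.0]
finger_gap: 0.0911
finger_force: 0.0
```

Emit:
{"method": "play_rows", "body": {
  "steps": [
    [[0, 0, -10], [0, 0, 0], -1],
    [[0, 0, -20], [0, 0, 0], -1],
    [[0, 0, -30], [0, 0, 0], -1],
    [[0, 0, -30], [0, 0, 0], -1],
    [[0, 0, -20], [0, 0, 0], -1],
    [[0, 0, -10], [0, 0, 0], -1],
    [[0, 0, 0], [0, 0, 0], -1],
    [[0, 0, 0], [0, 0, 0], -1]
  ]
}}

```text
t: 13.4
eef_pos: [0.4664, -0.3329, 0.16]
tcp_rot: [180.0, 0.0, 70.3]
force: [0.1, -0.1, -0.7]
finger_gap: 0.0915
finger_force: 0.0
```

```bash
python3 - <<'E'
from h import *
s=sensors.read_state();print(s["finger_gap"],s["eef_pos"])
k=viewer.get_calibration("wrist"); im=viewer.read_camera("wrist")[:,:,::-1]; cv2.imwrite("pics/w4.png",im)
plan(.521,.248,.16,95.4,18,-1)
plan(.490,-.266,.16,70.2,16,1,[.521,.248,.16,95.4])
plan(.5285,.1795,.16,95.4,14,-1,[.490,-.266,.16,70.2])
plan(.5138,-.2,.16,70.2,12,1,[.5285,.1795,.16,95.4])
plan(.5355,.108,.16,95.4,10,-1,[.5138,-.2,.16,70.2])
plan(.5376,-.1342,.16,70.2,8,1,[.5355,.108,.16,95.4])
E
```

```text
0.09150939010373578 [ 0.46644993 -0.33285866  0.15999853]
norm 32.4
[[[31.4,-8.0,-0.0],[0,0,-0.0243],-1],[[31.6,-7.2,-0.0],[0,0,-0.0243],-1],[[31.7,-6.4,-0.0],[0,0,-0.0243],-1],[[31.9,-5.7,-0.0],[0,0,-0.0243],-1],[[32.0,-4.9,-0.0],[0,0,-0.0243],-1],[[32.1,-4.1,-0.0],[0,0,-0.0243],-1],[[32.2,-3.3,-0.0],[0,0,-0.0243],-1],[[32.3,-2.5,-0.0],[0,0,-0.0243],-1],[[32.3,-1.8,-0.0],[0,0,-0.0243],-1],[[32.4,-1.0,-0.0],[0,0,-0.0243],-1],[[32.4,-0.2,-0.0],[0,0,-0.0243],-1],[[32.4,0.6,-0.0],[0,0,-0.0243],-1],[[32.4,1.4,-0.0],[0,0,-0.0243],-1],[[32.3,2.2,-0.0],[0,0,-0.0243],-1],[[32.3,3.0,-0.0],[0,0,-0.0243],-1],[[32.2,3.7,-0.0],[0,0,-0.0243],-1],[[32.1,4.5,-0.0],[0,0,-0.0243],-1],[[32.0,5.3,-0.0],[0,0,-0.0243],-1]]
norm 32.2
[[[-31.8,-5.0,-0.0],[0,0,0.0275],1],[[-31.9,-4.1,-0.0],[0,0,0.0275],1],[[-32.0,-3.2,-0.0],[0,0,0.0275],1],[[-32.1,-2.3,-0.0],[0,0,0.0275],1],[[-32.2,-1.4,-0.0],[0,0,0.0275],1],[[-32.2,-0.5,-0.0],[0,0,0.0275],1],[[-32.2,0.3,0.0],[0,0,0.0275],1],[[-32.2,1.2,0.0],[0,0,0.0275],1],[[-32.1,2.1,0.0],[0,0,0.0275],1],[[-32.0,3.0,0.0],[0,0,0.0275],1],[[-32.0,3.9,0.0],[0,0,0.0275],1],[[-
[... 1012 characters left out ...]
7],1],[[-30.8,7.3,0.0],[0,0,0.0367],1],[[-30.5,8.4,0.0],[0,0,0.0367],1]]
norm 30.9
[[[29.7,-8.4,-0.0],[0,0,-0.044],-1],[[30.1,-7.1,-0.0],[0,0,-0.044],-1],[[30.3,-5.7,-0.0],[0,0,-0.044],-1],[[30.6,-4.4,-0.0],[0,0,-0.044],-1],[[30.7,-3.1,-0.0],[0,0,-0.044],-1],[[30.8,-1.7,-0.0],[0,0,-0.044],-1],[[30.9,-0.4,-0.0],[0,0,-0.044],-1],[[30.9,1.0,0.0],[0,0,-0.044],-1],[[30.8,2.4,0.0],[0,0,-0.044],-1],[[30.7,3.7,0.0],[0,0,-0.044],-1]]
norm 30.3
[[[-30.2,-2.6,-0.0],[0,0,0.055],1],[[-30.3,-0.9,-0.0],[0,0,0.055],1],[[-30.3,0.7,0.0],[0,0,0.055],1],[[-30.2,2.4,0.0],[0,0,0.055],1],[[-30.0,4.1,0.0],[0,0,0.055],1],[[-29.7,5.7,0.0],[0,0,0.055],1],[[-29.4,7.3,0.0],[0,0,0.055],1],[[-28.9,8.9,0.0],[0,0,0.055],1]]
```

View pics/w4.png

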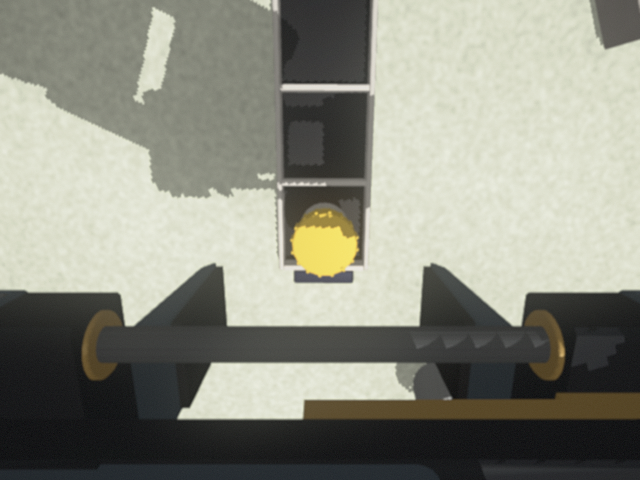

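The yellow jar stands upright and centred in the end bay (325,245), next to the navy grip. On to green.

Emit:
{"method": "play_rows", "body": {
  "steps": [
    [[31.4, -8, 0], [0, 0, -0.0243], -1],
    [[31.6, -7.2, 0], [0, 0, -0.0243], -1],
    [[31.7, -6.4, 0], [0, 0, -0.0243], -1],
    [[31.9, -5.7, 0], [0, 0, -0.0243], -1],
    [[32, -4.9, 0], [0, 0, -0.0243], -1],
    [[32.1, -4.1, 0], [0, 0, -0.0243], -1],
    [[32.2, -3.3, 0], [0, 0, -0.0243], -1],
    [[32.3, -2.5, 0], [0, 0, -0.0243], -1],
    [[32.3, -1.8, 0], [0, 0, -0.0243], -1],
    [[32.4, -1, 0], [0, 0, -0.0243], -1]
  ]
}}

```text
t: 14.28
eef_pos: [0.496, -0.0089, 0.1586]
tcp_rot: [-179.9, 0.0, 84.3]
force: [1.0, -0.5, 0.1]
finger_gap: 0.0913
finger_force: 0.0
```

Emit:
{"method": "play_rows", "body": {
  "steps": [
    [[32.4, -0.2, 0], [0, 0, -0.0243], -1],
    [[32.4, 0.6, 0], [0, 0, -0.0243], -1],
    [[32.4, 1.4, 0], [0, 0, -0.0243], -1],
    [[32.3, 2.2, 0], [0, 0, -0.0243], -1],
    [[32.3, 3, 0], [0, 0, -0.0243], -1],
    [[32.2, 3.7, 0], [0, 0, -0.0243], -1],
    [[32.1, 4.5, 0], [0, 0, -0.0243], -1],
    [[32, 5.3, 0], [0, 0, -0.0243], -1],
    [[0, 0, 0], [0, 0, 0], -1],
    [[0, 0, 0], [0, 0, 0], -1]
  ]
}}

```text
t: 15.12
eef_pos: [0.5206, 0.2484, 0.1583]
tcp_rot: [-179.9, 0.0, 95.5]
force: [0.1, -1.2, -0.4]
finger_gap: 0.0912
finger_force: 0.0
```

Emit:
{"method": "play_rows", "body": {
  "steps": [
    [[0, 0, 15], [0, 0, 0], -1],
    [[0, 0, 20], [0, 0, 0], -1],
    [[0, 0, 20], [0, 0, 0], -1],
    [[0, 0, 10], [0, 0, 0], -1],
    [[0, 0, 5], [0, 0, 0], -1],
    [[0, 0, 0], [0, 0, 0], -1],
    [[0, 0, 0], [0, 0, 0], -1],
    [[0, 0, 0], [0, 0, 0], -1]
  ]
}}

```text
t: 15.78
eef_pos: [0.5221, 0.2476, 0.091]
tcp_rot: [179.9, -0.0, 95.4]
force: [-0.3, 0.1, -0.7]
finger_gap: 0.0912
finger_force: 0.0
```

Position is good. Down 44.5 mm and close.

Emit:
{"method": "play_rows", "body": {
  "steps": [
    [[0, -1, 12], [0, 0, 0], -1],
    [[0, 0, 12], [0, 0, 0], -1],
    [[0, 0, 12], [0, 0, 0], -1],
    [[0, 0, 6], [0, 0, 0], -1],
    [[0, 0, 2.2], [0, 0, 0], -1],
    [[0, 0, 0], [0, 0, 0], -1],
    [[0, 0, 0], [0, 0, 0], -1]
  ]
}}

```text
t: 16.37
eef_pos: [0.5206, 0.2475, 0.0459]
tcp_rot: [-180.0, 0.0, 95.4]
force: [0.3, 0.7, 0.1]
finger_gap: 0.091
finger_force: 0.0
```

Emit:
{"method": "play_rows", "body": {
  "steps": [
    [[0, 0, 0], [0, 0, 0], 1],
    [[0, 0, 0], [0, 0, 0], 1],
    [[0, 0, 0], [0, 0, 0], 1],
    [[0, 0, 0], [0, 0, 0], 1],
    [[0, 0, 0], [0, 0, 0], 1],
    [[0, 0, 0], [0, 0, 0], 1],
    [[0, 0, 0], [0, 0, 0], 1],
    [[0, 0, 0], [0, 0, 0], 1],
    [[0, 0, 0], [0, 0, 0], 1],
    [[0, 0, 0], [0, 0, 0], 1]
  ]
}}

```text
t: 17.2
eef_pos: [0.5206, 0.2475, 0.046]
tcp_rot: [180.0, -0.0, 95.4]
force: [0.1, 1.0, 0.8]
finger_gap: 0.0453
finger_force: 30.0
```

Emit:
{"method": "play_rows", "body": {
  "steps": [
    [[0, 0, -5], [0, 0, 0], 1],
    [[0, 0, -15], [0, 0, 0], 1],
    [[0, 0, -25], [0, 0, 0], 1],
    [[0, 0, -25], [0, 0, 0], 1],
    [[0, 0, -25], [0, 0, 0], 1],
    [[0, 0, -14], [0, 0, 0], 1],
    [[0, 0, -5], [0, 0, 0], 1],
    [[0, 0, 0], [0, 0, 0], 1]
  ]
}}

```text
t: 17.87
eef_pos: [0.5211, 0.2477, 0.1612]
tcp_rot: [179.9, -0.0, 95.4]
force: [0.6, -0.6, 0.1]
finger_gap: 0.0455
finger_force: 30.0
```

Emit:
{"method": "play_rows", "body": {
  "steps": [
    [[-16, -2.7, 0], [0, 0, 0.0138], 1],
    [[-31.8, -4.6, 0], [0, 0, 0.0275], 1],
    [[-32, -3.7, 0], [0, 0, 0.0275], 1],
    [[-32, -2.8, 0], [0, 0, 0.0275], 1],
    [[-32.1, -1.9, 0], [0, 0, 0.0275], 1],
    [[-32.2, -1, 0], [0, 0, 0.0275], 1],
    [[-32.2, -0.1, 0], [0, 0, 0.0275], 1],
    [[-32.2, 0.8, 0], [0, 0, 0.0275], 1],
    [[-32.2, 1.6, 0], [0, 0, 0.0275], 1],
    [[-32, 2.5, 0], [0, 0, 0.0275], 1]
  ]
}}

```text
t: 18.7
eef_pos: [0.5004, -0.0591, 0.1586]
tcp_rot: [-179.9, -0.0, 80.3]
force: [-0.1, -0.7, -1.5]
finger_gap: 0.0453
finger_force: 30.0
```

Emit:
{"method": "play_rows", "body": {
  "steps": [
    [[-32, 3.4, 0], [0, 0, 0.0275], 1],
    [[-32, 4.3, 0], [0, 0, 0.0275], 1],
    [[-31.8, 5.1, 0], [0, 0, 0.0275], 1],
    [[-31.6, 6, 0], [0, 0, 0.0275], 1],
    [[-31.4, 6.9, 0], [0, 0, 0.0275], 1],
    [[-31.2, 7.7, 0], [0, 0, 0.0275], 1],
    [[-15.5, 4, 0], [0, 0, 0.0138], 1],
    [[0, 0, 0], [0, 0, 0], 1],
    [[0, 0, 0], [0, 0, 0], 1],
    [[0, 0, 0], [0, 0, 0], 1]
  ]
}}

```text
t: 19.53
eef_pos: [0.4878, -0.2657, 0.1589]
tcp_rot: [-179.9, -0.0, 70.2]
force: [0.0, -0.0, -0.7]
finger_gap: 0.0453
finger_force: 30.0
```

```bash
python3 - <<'E'
from h import *
plan(.490,-.266,.0475,70.2,5,1)
E
```

```text
norm 22.3
[[[0.1,0.4,22.3],[0,0,-0.0],1],[[0.1,0.4,22.3],[0,0,-0.0],1],[[0.1,0.4,22.3],[0,0,-0.0],1],[[0.1,0.4,22.3],[0,0,-0.0],1],[[0.1,0.4,22.3],[0,0,-0.0],1]]
```

Emit:
{"method": "play_rows", "body": {
  "steps": [
    [[0, 0, 15], [0, 0, 0], 1],
    [[0, 0, 25], [0, 0, 0], 1],
    [[0, 0, 25], [0, 0, 0], 1],
    [[0, 0, 20], [0, 0, 0], 1],
    [[0, 0, 10], [0, 0, 0], 1],
    [[0, 0, 5], [0, 0, 0], 1],
    [[0, 0, 5], [0, 0, 0], 1],
    [[0, 0, 5], [0, 0, 0], 1],
    [[0, 0, 3], [0, 0, 0], 1],
    [[0, 0, 0], [0, 0, 0], 1]
  ]
}}

```text
t: 20.37
eef_pos: [0.4885, -0.2664, 0.047]
tcp_rot: [180.0, 0.0, 70.2]
force: [-0.4, 0.4, -0.0]
finger_gap: 0.0451
finger_force: 30.0
```

Emit:
{"method": "play_rows", "body": {
  "steps": [
    [[0, 0, 2], [0, 0, 0], 1],
    [[0, 0, 1.5], [0, 0, 0], 1],
    [[0, 0, 1], [0, 0, 0], 1],
    [[0, 0, 0.5], [0, 0, 0], 1],
    [[0, 0, 0], [0, 0, 0], 1],
    [[0, 0, 0], [0, 0, 0], 1],
    [[0, 0, 0], [0, 0, 0], 1]
  ]
}}

```text
t: 20.95
eef_pos: [0.4884, -0.2665, 0.042]
tcp_rot: [180.0, 0.0, 70.2]
force: [0.7, -0.2, -2.1]
finger_gap: 0.045
finger_force: 30.0
```

Emit:
{"method": "play_rows", "body": {
  "steps": [
    [[0, 0, 0.7], [0, 0, 0], 1],
    [[0, 0, 0.6], [0, 0, 0], 1],
    [[0, 0, 0], [0, 0, 0], 1],
    [[0, 0, 0], [0, 0, 0], 1]
  ]
}}

```text
t: 21.28
eef_pos: [0.4885, -0.2666, 0.0409]
tcp_rot: [180.0, 0.0, 70.2]
force: [-0.7, 0.9, 4.7]
finger_gap: 0.045
finger_force: 30.0
```

Emit:
{"method": "play_rows", "body": {
  "steps": [
    [[0, 0, 0], [0, 0, 0], -1],
    [[0, 0, 0], [0, 0, 0], -1],
    [[0, 0, 0], [0, 0, 0], -1],
    [[0, 0, 0], [0, 0, 0], -1],
    [[0, 0, 0], [0, 0, 0], -1],
    [[0, 0, 0], [0, 0, 0], -1],
    [[0, 0, 0], [0, 0, 0], -1],
    [[0, 0, 0], [0, 0, 0], -1],
    [[0, 0, 0], [0, 0, 0], -1],
    [[0, 0, 0], [0, 0, 0], -1]
  ]
}}

```text
t: 22.12
eef_pos: [0.4884, -0.2664, 0.0406]
tcp_rot: [-180.0, 0.0, 70.2]
force: [0.1, -0.3, -0.4]
finger_gap: 0.0913
finger_force: 0.0
```

Emit:
{"method": "play_rows", "body": {
  "steps": [
    [[0, 0, -10], [0, 0, 0], -1],
    [[0, 0, -20], [0, 0, 0], -1],
    [[0, 0, -30], [0, 0, 0], -1],
    [[0, 0, -30], [0, 0, 0], -1],
    [[0, 0, -20], [0, 0, 0], -1],
    [[0, 0, -9], [0, 0, 0], -1],
    [[0, 0, 0], [0, 0, 0], -1],
    [[0, 0, 0], [0, 0, 0], -1]
  ]
}}

```text
t: 22.78
eef_pos: [0.4882, -0.2664, 0.1594]
tcp_rot: [180.0, 0.0, 70.2]
force: [-0.1, -0.8, -1.0]
finger_gap: 0.0906
finger_force: 0.0
```

Emit:
{"method": "play_rows", "body": {
  "steps": [
    [[30.9, -8.2, 0], [0, 0, -0.0314], -1],
    [[31.1, -7.2, 0], [0, 0, -0.0314], -1],
    [[31.3, -6.2, 0], [0, 0, -0.0314], -1],
    [[31.5, -5.3, 0], [0, 0, -0.0314], -1],
    [[31.7, -4.3, 0], [0, 0, -0.0314], -1],
    [[31.8, -3.3, 0], [0, 0, -0.0314], -1],
    [[31.9, -2.3, 0], [0, 0, -0.0314], -1],
    [[31.9, -1.3, 0], [0, 0, -0.0314], -1],
    [[31.9, -0.3, 0], [0, 0, -0.0314], -1],
    [[31.9, 0.7, 0], [0, 0, -0.0314], -1]
  ]
}}

```text
t: 23.62
eef_pos: [0.5146, 0.0533, 0.1579]
tcp_rot: [-179.8, 0.0, 88.3]
force: [0.6, -0.4, 0.3]
finger_gap: 0.0913
finger_force: 0.0
```

Emit:
{"method": "play_rows", "body": {
  "steps": [
    [[31.9, 1.7, 0], [0, 0, -0.0314], -1],
    [[31.8, 2.7, 0], [0, 0, -0.0314], -1],
    [[31.7, 3.7, 0], [0, 0, -0.0314], -1],
    [[31.6, 4.7, 0], [0, 0, -0.0314], -1],
    [[0, 0, 0], [0, 0, 0], -1],
    [[0, 0, 0], [0, 0, 0], -1],
    [[0, 0, 0], [0, 0, 0], -1],
    [[0, 0, 0], [0, 0, 0], -1]
  ]
}}

```text
t: 24.28
eef_pos: [0.5261, 0.1781, 0.1587]
tcp_rot: [-179.9, 0.0, 95.3]
force: [-1.0, -0.7, 0.3]
finger_gap: 0.0909
finger_force: 0.0
```

```bash
python3 - <<'E'
from h import *
plan(.5285,.1795,.09,95.4,5,-1)
a=viewer.read_camera("scene")[:,:,::-1]; b=viewer.read_camera("top")[:,:,::-1]; cv2.imwrite("pics/c5.png",np.vstack([a[120:330,100:560],b[170:300,100:560]]))
E
```

```text
norm 13.8
[[[0.2,0.5,13.7],[0,0,-0.0003],-1],[[0.2,0.5,13.7],[0,0,-0.0003],-1],[[0.2,0.5,13.7],[0,0,-0.0003],-1],[[0.2,0.5,13.7],[0,0,-0.0003],-1],[[0.2,0.5,13.7],[0,0,-0.0003],-1]]
```

View pics/c5.png

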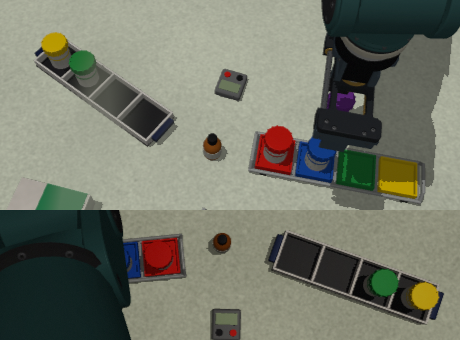

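Yellow and green stand upright in the two right-hand bays, and the gripper is over blue.

Emit:
{"method": "play_rows", "body": {
  "steps": [
    [[0, 1, 15], [0, 0, 0], -1],
    [[0, 0, 20], [0, 0, 0], -1],
    [[0, 0, 20], [0, 0, 0], -1],
    [[0, 0, 10], [0, 0, 0], -1],
    [[0, 0, 4], [0, 0, 0], -1],
    [[0, 0, 0], [0, 0, 0], -1],
    [[0, 0, 0], [0, 0, 0], -1],
    [[0, 0, 0], [0, 0, 0], -1]
  ]
}}

```text
t: 25.05
eef_pos: [0.5283, 0.1792, 0.0916]
tcp_rot: [179.9, -0.0, 95.4]
force: [-0.1, 0.3, 0.9]
finger_gap: 0.0912
finger_force: 0.0
```

Emit:
{"method": "play_rows", "body": {
  "steps": [
    [[0, 0, 12], [0, 0, 0], -1],
    [[0, 0, 12], [0, 0, 0], -1],
    [[0, 0, 12], [0, 0, 0], -1],
    [[0, 0, 6], [0, 0, 0], -1],
    [[0, 0, 2], [0, 0, 0], -1],
    [[0, 0, 0], [0, 0, 0], -1],
    [[0, 0, 0], [0, 0, 0], -1]
  ]
}}

```text
t: 25.63
eef_pos: [0.5277, 0.1792, 0.0466]
tcp_rot: [-180.0, 0.0, 95.4]
force: [1.0, 0.5, 0.5]
finger_gap: 0.0913
finger_force: 0.0
```

Emit:
{"method": "play_rows", "body": {
  "steps": [
    [[0, 0, 0.6], [0, 0, 0], 1],
    [[0, 0, 0], [0, 0, 0], 1],
    [[0, 0, 0], [0, 0, 0], 1],
    [[0, 0, 0], [0, 0, 0], 1],
    [[0, 0, 0], [0, 0, 0], 1],
    [[0, 0, 0], [0, 0, 0], 1],
    [[0, 0, 0], [0, 0, 0], 1],
    [[0, 0, 0], [0, 0, 0], 1],
    [[0, 0, 0], [0, 0, 0], 1],
    [[0, 0, 0], [0, 0, 0], 1]
  ]
}}

```text
t: 26.47
eef_pos: [0.5277, 0.1792, 0.0461]
tcp_rot: [180.0, -0.0, 95.4]
force: [0.0, -0.4, 0.7]
finger_gap: 0.0453
finger_force: 30.0
```

Emit:
{"method": "play_rows", "body": {
  "steps": [
    [[0, 0, 0], [0, 0, 0], 1],
    [[0, 0, -5], [0, 0, 0], 1],
    [[0, 0, -15], [0, 0, 0], 1],
    [[0, 0, -25], [0, 0, 0], 1],
    [[0, 0, -25], [0, 0, 0], 1],
    [[0, 0, -25], [0, 0, 0], 1],
    [[0, 0, -14], [0, 0, 0], 1],
    [[0, 0, -5], [0, 0, 0], 1],
    [[0, 0, 0], [0, 0, 0], 1]
  ]
}}

```text
t: 27.22
eef_pos: [0.5282, 0.1793, 0.1612]
tcp_rot: [179.9, -0.0, 95.4]
force: [-0.0, 0.3, -1.3]
finger_gap: 0.0448
finger_force: 30.0
```

Emit:
{"method": "play_rows", "body": {
  "steps": [
    [[-15.7, -2.1, 0], [0, 0, 0.0184], 1],
    [[-31.4, -3.6, 0], [0, 0, 0.0367], 1],
    [[-31.6, -2.4, 0], [0, 0, 0.0367], 1],
    [[-31.6, -1.3, 0], [0, 0, 0.0367], 1],
    [[-31.6, -0.1, 0], [0, 0, 0.0367], 1],
    [[-31.6, 1, 0], [0, 0, 0.0367], 1],
    [[-31.5, 2.2, 0], [0, 0, 0.0367], 1],
    [[-31.4, 3.3, 0], [0, 0, 0.0367], 1],
    [[-31.2, 4.5, 0], [0, 0, 0.0367], 1],
    [[-31, 5.6, 0], [0, 0, 0.0367], 1]
  ]
}}

```text
t: 28.05
eef_pos: [0.5149, -0.1221, 0.1587]
tcp_rot: [-179.9, -0.0, 75.3]
force: [0.1, 0.3, -0.8]
finger_gap: 0.0452
finger_force: 30.0
```

Emit:
{"method": "play_rows", "body": {
  "steps": [
    [[-30.9, 6.8, 0], [0, 0, 0.0367], 1],
    [[-30.6, 7.9, 0], [0, 0, 0.0367], 1],
    [[-15.2, 4.2, 0], [0, 0, 0.0184], 1],
    [[0, 0, 0], [0, 0, 0], 1],
    [[0, 0, 0], [0, 0, 0], 1],
    [[0, 0, 0], [0, 0, 0], 1],
    [[0, 0, 0], [0, 0, 0], 1]
  ]
}}

```text
t: 28.63
eef_pos: [0.5124, -0.1986, 0.1595]
tcp_rot: [-179.9, -0.0, 70.2]
force: [-0.5, 0.2, -1.1]
finger_gap: 0.0453
finger_force: 30.0
```

Emit:
{"method": "play_rows", "body": {
  "steps": [
    [[-1, 0, 15], [0, 0, 0], 1],
    [[0, 0, 25], [0, 0, 0], 1],
    [[0, 0, 25], [0, 0, 0], 1],
    [[0, 0, 20], [0, 0, 0], 1],
    [[0, 0, 10], [0, 0, 0], 1],
    [[0, 0, 5], [0, 0, 0], 1],
    [[0, 0, 5], [0, 0, 0], 1],
    [[0, 0, 5], [0, 0, 0], 1],
    [[0, 0, 3], [0, 0, 0], 1],
    [[0, 0, 0], [0, 0, 0], 1]
  ]
}}

```text
t: 29.47
eef_pos: [0.5124, -0.2007, 0.0471]
tcp_rot: [180.0, 0.0, 70.1]
force: [-0.4, -0.3, -0.2]
finger_gap: 0.045
finger_force: 30.0
```

Emit:
{"method": "play_rows", "body": {
  "steps": [
    [[0, 0, 2], [0, 0, 0], 1],
    [[0, 0, 1.5], [0, 0, 0], 1],
    [[0, 0, 1], [0, 0, 0], 1],
    [[0, 0, 0.5], [0, 0, 0], 1],
    [[0, 0, 0.5], [0, 0, 0], 1],
    [[0, 0, 0], [0, 0, 0], 1],
    [[0, 0, 0], [0, 0, 0], 1],
    [[0, 0, 0], [0, 0, 0], 1]
  ]
}}

```text
t: 30.13
eef_pos: [0.5123, -0.2007, 0.0416]
tcp_rot: [180.0, -0.0, 70.1]
force: [0.2, 0.3, -1.4]
finger_gap: 0.0454
finger_force: 30.0
```

Emit:
{"method": "play_rows", "body": {
  "steps": [
    [[0, 0, 0.5], [0, 0, 0], 1],
    [[0, 0, 0.5], [0, 0, 0], 1],
    [[0, 0, 0], [0, 0, 0], 1],
    [[0, 0, 0], [0, 0, 0], 1]
  ]
}}

```text
t: 30.47
eef_pos: [0.5125, -0.2007, 0.0409]
tcp_rot: [180.0, 0.0, 70.1]
force: [-2.3, 0.9, 7.7]
finger_gap: 0.0453
finger_force: 30.0
```

Emit:
{"method": "play_rows", "body": {
  "steps": [
    [[0, 0, 0], [0, 0, 0], -1],
    [[0, 0, 0], [0, 0, 0], -1],
    [[0, 0, 0], [0, 0, 0], -1],
    [[0, 0, 0], [0, 0, 0], -1],
    [[0, 0, 0], [0, 0, 0], -1],
    [[0, 0, 0], [0, 0, 0], -1],
    [[0, 0, 0], [0, 0, 0], -1],
    [[0, 0, 0], [0, 0, 0], -1],
    [[0, 0, 0], [0, 0, 0], -1],
    [[0, 0, 0], [0, 0, 0], -1]
  ]
}}

```text
t: 31.3
eef_pos: [0.5123, -0.2006, 0.0405]
tcp_rot: [-180.0, 0.0, 70.1]
force: [-1.1, 0.5, 0.1]
finger_gap: 0.0912
finger_force: 0.0
```

Emit:
{"method": "play_rows", "body": {
  "steps": [
    [[0, 0, -10], [0, 0, 0], -1],
    [[0, 0, -20], [0, 0, 0], -1],
    [[0, 0, -30], [0, 0, 0], -1],
    [[0, 0, -30], [0, 0, 0], -1],
    [[0, 0, -20], [0, 0, 0], -1],
    [[0, 0, -9], [0, 0, 0], -1],
    [[0, 0, 0], [0, 0, 0], -1],
    [[0, 0, 0], [0, 0, 0], -1]
  ]
}}

```text
t: 31.97
eef_pos: [0.5121, -0.2006, 0.1593]
tcp_rot: [180.0, 0.0, 70.1]
force: [-0.1, -0.3, -0.1]
finger_gap: 0.0911
finger_force: 0.0
```

Emit:
{"method": "play_rows", "body": {
  "steps": [
    [[29.7, -8.4, 0], [0, 0, -0.044], -1],
    [[30.1, -7.1, 0], [0, 0, -0.044], -1],
    [[30.3, -5.7, 0], [0, 0, -0.044], -1],
    [[30.6, -4.4, 0], [0, 0, -0.044], -1],
    [[30.7, -3.1, 0], [0, 0, -0.044], -1],
    [[30.8, -1.7, 0], [0, 0, -0.044], -1],
    [[30.9, -0.4, 0], [0, 0, -0.044], -1],
    [[30.9, 1, 0], [0, 0, -0.044], -1],
    [[30.8, 2.4, 0], [0, 0, -0.044], -1],
    [[30.7, 3.7, 0], [0, 0, -0.044], -1]
  ]
}}

```text
t: 32.8
eef_pos: [0.5332, 0.1088, 0.1577]
tcp_rot: [-179.8, 0.0, 95.5]
force: [0.5, -0.6, 0.6]
finger_gap: 0.091
finger_force: 0.0
```

Emit:
{"method": "play_rows", "body": {
  "steps": [
    [[0, 0, 0], [0, 0, 0], -1],
    [[0, 0, 0], [0, 0, 0], -1],
    [[0, 0, 0], [0, 0, 0], -1],
    [[0, 0, 0], [0, 0, 0], -1]
  ]
}}

```text
t: 33.13
eef_pos: [0.5338, 0.1066, 0.1587]
tcp_rot: [-179.9, 0.0, 95.3]
force: [0.4, 0.7, 0.1]
finger_gap: 0.091
finger_force: 0.0
```

Emit:
{"method": "play_rows", "body": {
  "steps": [
    [[1.3, 1.5, 15], [0, 0, 0], -1],
    [[0, 0, 20], [0, 0, 0], -1],
    [[0, 0, 20], [0, 0, 0], -1],
    [[0, 0, 10], [0, 0, 0], -1],
    [[0, 0, 4], [0, 0, 0], -1],
    [[0, 0, 0], [0, 0, 0], -1],
    [[0, 0, 0], [0, 0, 0], -1],
    [[0, 0, 0], [0, 0, 0], -1]
  ]
}}

```text
t: 33.8
eef_pos: [0.5363, 0.1088, 0.0915]
tcp_rot: [179.9, -0.0, 95.3]
force: [0.3, 0.3, 1.0]
finger_gap: 0.0913
finger_force: 0.0
```

Emit:
{"method": "play_rows", "body": {
  "steps": [
    [[0, 0, 12], [0, 0, 0], -1],
    [[0, 0, 12], [0, 0, 0], -1],
    [[0, 0, 12], [0, 0, 0], -1],
    [[0, 0, 6], [0, 0, 0], -1],
    [[0, 0, 2.5], [0, 0, 0], -1],
    [[0, 0, 0], [0, 0, 0], -1],
    [[0, 0, 0], [0, 0, 0], -1]
  ]
}}

```text
t: 34.38
eef_pos: [0.5357, 0.1089, 0.0459]
tcp_rot: [-180.0, 0.0, 95.3]
force: [-0.6, -0.0, 1.1]
finger_gap: 0.0913
finger_force: 0.0
```

Emit:
{"method": "play_rows", "body": {
  "steps": [
    [[0, 0, 0], [0, 0, 0], 1],
    [[0, 0, 0], [0, 0, 0], 1],
    [[0, 0, 0], [0, 0, 0], 1],
    [[0, 0, 0], [0, 0, 0], 1],
    [[0, 0, 0], [0, 0, 0], 1],
    [[0, 0, 0], [0, 0, 0], 1],
    [[0, 0, 0], [0, 0, 0], 1],
    [[0, 0, 0], [0, 0, 0], 1],
    [[0, 0, 0], [0, 0, 0], 1],
    [[0, 0, 0], [0, 0, 0], 1]
  ]
}}

```text
t: 35.22
eef_pos: [0.5357, 0.1089, 0.0461]
tcp_rot: [180.0, -0.0, 95.3]
force: [0.5, -0.4, 0.1]
finger_gap: 0.0456
finger_force: 30.0
```

Emit:
{"method": "play_rows", "body": {
  "steps": [
    [[0, 0, 0], [0, 0, 0], 1],
    [[0, 0, -5], [0, 0, 0], 1],
    [[0, 0, -15], [0, 0, 0], 1],
    [[0, 0, -25], [0, 0, 0], 1],
    [[0, 0, -25], [0, 0, 0], 1],
    [[0, 0, -25], [0, 0, 0], 1],
    [[0, 0, -14], [0, 0, 0], 1],
    [[0, 0, -5], [0, 0, 0], 1],
    [[0, 0, 0], [0, 0, 0], 1]
  ]
}}

```text
t: 35.97
eef_pos: [0.5362, 0.109, 0.1612]
tcp_rot: [179.9, -0.0, 95.3]
force: [-0.5, -0.5, -0.7]
finger_gap: 0.045
finger_force: 30.0
```

Emit:
{"method": "play_rows", "body": {
  "steps": [
    [[-15.1, -1.4, 0], [0, 0, 0.0275], 1],
    [[-30.2, -1.8, 0], [0, 0, 0.055], 1],
    [[-30.3, -0.1, 0], [0, 0, 0.055], 1],
    [[-30.3, 1.5, 0], [0, 0, 0.055], 1],
    [[-30.1, 3.2, 0], [0, 0, 0.055], 1],
    [[-29.9, 4.9, 0], [0, 0, 0.055], 1],
    [[-29.6, 6.5, 0], [0, 0, 0.055], 1],
    [[-29.2, 8.1, 0], [0, 0, 0.055], 1],
    [[-14.5, 4.5, 0], [0, 0, 0.0275], 1],
    [[0, 0, 0], [0, 0, 0], 1]
  ]
}}

```text
t: 36.8
eef_pos: [0.5361, -0.1359, 0.1586]
tcp_rot: [-179.9, 0.0, 69.9]
force: [0.7, 0.2, -0.4]
finger_gap: 0.0452
finger_force: 30.0
```

Emit:
{"method": "play_rows", "body": {
  "steps": [
    [[0, 0, 0], [0, 0, 0], 1],
    [[0, 0, 0], [0, 0, 0], 1],
    [[0, 0, 0], [0, 0, 0], 1],
    [[0, 0, 0], [0, 0, 0], 1]
  ]
}}

```text
t: 37.13
eef_pos: [0.5367, -0.1326, 0.1598]
tcp_rot: [-180.0, -0.0, 70.2]
force: [-0.1, -0.3, -1.9]
finger_gap: 0.0452
finger_force: 30.0
```

Emit:
{"method": "play_rows", "body": {
  "steps": [
    [[-1, 0, 15], [0, 0, 0], 1],
    [[0, 0, 25], [0, 0, 0], 1],
    [[0, 0, 25], [0, 0, 0], 1],
    [[0, 0, 20], [0, 0, 0], 1],
    [[0, 0, 10], [0, 0, 0], 1],
    [[0, 0, 5], [0, 0, 0], 1],
    [[0, 0, 5], [0, 0, 0], 1],
    [[0, 0, 5], [0, 0, 0], 1],
    [[0, 0, 3], [0, 0, 0], 1],
    [[0, 0, 0], [0, 0, 0], 1]
  ]
}}

```text
t: 37.97
eef_pos: [0.5366, -0.1345, 0.0471]
tcp_rot: [180.0, -0.0, 70.1]
force: [-0.1, 0.2, -0.8]
finger_gap: 0.0451
finger_force: 30.0
```

Emit:
{"method": "play_rows", "body": {
  "steps": [
    [[0, 0, 2], [0, 0, 0], 1],
    [[0, 0, 1.5], [0, 0, 0], 1],
    [[0, 0, 1], [0, 0, 0], 1],
    [[0, 0, 0.5], [0, 0, 0], 1],
    [[0, 0, 0.5], [0, 0, 0], 1],
    [[0, 0, 0], [0, 0, 0], 1],
    [[0, 0, 0], [0, 0, 0], 1],
    [[0, 0, 0], [0, 0, 0], 1]
  ]
}}

```text
t: 38.63
eef_pos: [0.5365, -0.1345, 0.0416]
tcp_rot: [180.0, -0.0, 70.1]
force: [-0.3, -0.7, -0.8]
finger_gap: 0.0453
finger_force: 30.0
```

Emit:
{"method": "play_rows", "body": {
  "steps": [
    [[0, 0, 0.5], [0, 0, 0], 1],
    [[0, 0, 0.5], [0, 0, 0], 1],
    [[0, 0, 0], [0, 0, 0], 1],
    [[0, 0, 0], [0, 0, 0], 1]
  ]
}}

```text
t: 38.97
eef_pos: [0.5367, -0.1345, 0.0409]
tcp_rot: [180.0, -0.0, 70.1]
force: [-1.6, 0.4, 8.5]
finger_gap: 0.0458
finger_force: 30.0
```

Emit:
{"method": "play_rows", "body": {
  "steps": [
    [[0, 0, 0], [0, 0, 0], -1],
    [[0, 0, 0], [0, 0, 0], -1],
    [[0, 0, 0], [0, 0, 0], -1],
    [[0, 0, 0], [0, 0, 0], -1],
    [[0, 0, 0], [0, 0, 0], -1],
    [[0, 0, 0], [0, 0, 0], -1],
    [[0, 0, 0], [0, 0, 0], -1],
    [[0, 0, 0], [0, 0, 0], -1],
    [[0, 0, 0], [0, 0, 0], -1],
    [[0, 0, 0], [0, 0, 0], -1]
  ]
}}

```text
t: 39.8
eef_pos: [0.5364, -0.1345, 0.0405]
tcp_rot: [180.0, -0.0, 70.1]
force: [-0.1, -0.4, 0.1]
finger_gap: 0.0911
finger_force: 0.0
```

Emit:
{"method": "play_rows", "body": {
  "steps": [
    [[0, 0, -10], [0, 0, 0], -1],
    [[0, 0, -20], [0, 0, 0], -1],
    [[0, 0, -30], [0, 0, 0], -1],
    [[0, 0, -30], [0, 0, 0], -1],
    [[0, 0, -30], [0, 0, 0], -1],
    [[20, 0, -10], [0, 0, 0], -1],
    [[30, 0, 0], [0, 0, 0], -1],
    [[30, 0, 0], [0, 0, 0], -1],
    [[30, 0, 0], [0, 0, 0], -1],
    [[30, 0, 0], [0, 0, 0], -1]
  ]
}}

```text
t: 40.63
eef_pos: [0.5844, -0.0015, 0.1716]
tcp_rot: [180.0, -0.0, 70.1]
force: [0.8, -0.5, -0.2]
finger_gap: 0.0911
finger_force: 0.0
```

Emit:
{"method": "play_rows", "body": {
  "steps": [
    [[30, 0, 0], [0, 0, 0], -1],
    [[30, 0, 0], [0, 0, 0], -1],
    [[0, 0, 0], [0, 0, 0], -1],
    [[0, 0, 0], [0, 0, 0], -1],
    [[0, 0, 0], [0, 0, 0], -1],
    [[0, 0, 0], [0, 0, 0], -1]
  ]
}}

```text
t: 41.13
eef_pos: [0.6041, 0.0528, 0.1708]
tcp_rot: [-180.0, 0.0, 70.1]
force: [0.2, 0.1, -0.0]
finger_gap: 0.0913
finger_force: 0.0
```

```bash
python3 - <<'E'
from h import *
import pickle
out=pickle.load(open("m.pkl","rb")); c=out["carrier"]
K={q:viewer.get_calibration(q) for q in("scene","top")}
I={q:viewer.read_camera(q)[:,:,::-1] for q in K}
cv2.imwrite("pics/c6.png",np.vstack([cv2.resize(I["scene"][120:330,100:560],None,fx=1.4,fy=1.4),cv2.resize(I["top"][170:300,100:560],None,fx=1.4,fy=1.4)]))
for n,by in zip(["jar_yellow","jar_green","jar_blue","jar_red"],[-.105,-.035,.035,.105]):
    b=c[:2]+np.array([-np.sin(c[3]),np.cos(c[3])])*by; ob=[]
    for q in K:
        t=proj(K[q],[[b[0],b[1],.04]])[0]
        L=[d for d in nets.silhouettes(n,q) if np.hypot((d["rect"][0]+d["rect"][2])/2-t[0],(d["rect"][1]+d["rect"][3])/2-t[1])<25]
        if L: ob.append((K[q],L[0]["pixels"].astype(np.float32)))
    if not ob: print(n,"unseen"); continue
    p,e=fit(JAR,ob,[*b,.006,0],(0,1,2)); d=p[:2]-c[:2]; y=c[3]
    print(n,len(ob),"in carrier mm",np.round([1e3*(d[0]*np.cos(y)+d[1]*np.sin(y)),1e3*(-d[0]*np.sin(y)+d[1]*np.cos(y)),1e3*p[2]],1),round(e,3))
E
```

```text
jar_yellow 2 in carrier mm [   0.5 -107.4    4.7] 0.085
jar_green 2 in carrier mm [ -1.  -38.2   2.3] 0.075
jar_blue 2 in carrier mm [-0.5 32.3  3.5] 0.078
jar_red 2 in carrier mm [ -0.7 102.    2. ] 0.078
```

View pics/c6.png

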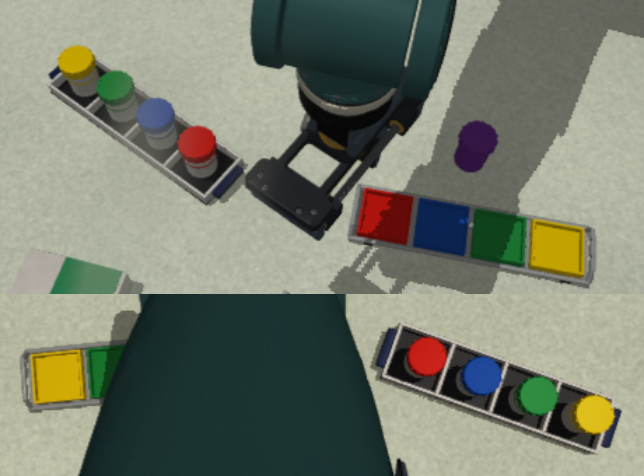

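All four jars stand upright in the carrier, reading red, blue, green, yellow from left to right. Each is within about 3 mm of its bay centre, and the arm is clear.

```bash
python3 -c "
from workcell import env
print(env.finish_job())"
```

```text
the job is handed in; nothing more can be done
None
```

All four jars are in the carrier in reverse order (red, blue, green, yellow from left to right), upright and within about 3 mm of their bay centres by camera check; the job was handed in at about 41 s, and no verdict was returned.

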